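# Raise the slide rack of a staining tray on its prop leg and hold it

### The arm

A 6-joint arm with a two-finger parallel gripper is mounted at the origin on a cart in front of the work surface, level with it; the furniture and walls round the work are solid. World frame = base frame: x ahead of the robot, y to its left, z up, the work surface at z = 0. Lengths are in m, angles in rad, forces in N, time in s.
With the tool pointing down it reaches from about 0.225 to 0.725 m from the base axis. Payload 3.1 kg.
Tool frame: the origin (TCP) lies between the finger pads; the fingertips stand 25 mm ahead of it and the grasp point (between the pads) lies 6 mm ahead of it; z points along the fingers, y is the direction in which the jaws open and shut (so a half turn about z gives the same grasp; the last joint's range is limited). The gripper opens to 85 mm and grips with 20 to 120 N. Pads are 22 mm wide; open, the fingers measure 114 mm over their backs; the gripper's body (76 mm by 85 mm) begins 54 mm behind the grasp point. The pads swing forward as they close: fully open they stand 13 mm farther back than shut.
Start: joints at [-1.457, 0.048, 0.099, 1.622, 0, 1.443], TCP at [0.126, -0.51, 0.256] pointing down, gripper open.
Joint ranges: [-2.91, 2.91], [-0.99, 1.94], [-1.21, 1.42], [-2.12, 2.29], [-1.49, 1.47], [-3.14, 3.14]. Speed limits (rad/s): [2.79, 2.79, 3.14, 3.14, 3.14, 3.14].

### API

Orientations are given as a unit quaternion [w, x, y, z].
In Python, from plant import sense, get_image, camera_model, close_job, recognise, trace gives the robot as it stands.
- The arm moves only by the shell command python3 -m pendant 'ROWS' [OPENING]. ROWS is text: rows parted by semicolons, each of 6 numbers parted by spaces: the shift along the tool's x, y, z in units of 25 mm (1.0 is 25 mm), then the turn, a rotation vector about the tool's x, y, z in units of 5 degrees (1.0 is 5 degrees). A call has 1 to 20 rows; each row shifts and turns the commanded pose from where the row before left it, along the tool's axes as they then stand; what a row does not reach is not made up. A row lasts 1/10 s, in which the tool goes at most 50 mm and 8.59 degrees, less where a joint would pass 70% of its speed; a pose out of reach is approached as far as the arm can. A call is refused whole if a number of a shift passes 1 or a number of a turn 1, either way. A call with a gripper value outside its range is refused whole. OPENING is the finger opening in mm, from 0 to 85.4, set as the call begins (- or left out, the last holds). The fingers move at their own pace and stop on an object; the grip force is fixed at half the most. Time passes only in rows, so rows that do not move let the fingers close. It gives the time, the measured TCP pose, the force and the opening at its end, in the units of the state.
- sense(): the state, without advancing time (a new reading comes with each control period).
- get_image(name): name is "scene" or "top"; returns (picture, depth): 420x560x3 uint8, red, green, blue; 420x560 float32, m along the optical axis (not along the pixel's ray), 0 where there is no reading.
- camera_model(name): a dict with "intrinsics" (3x3 intrinsics, pixels), "k1" (the pictures are not rectified: a ray, as slopes to the right and down, at radius r is drawn at 1 + k1 r^2 times it, then the intrinsics apply), "rvec" (rotation vector, rad) and "tvec" (3), from world to camera coordinates, as OpenCV has them. Camera axes: x right, y down, z forward; pixel columns grow to the right and rows downward; lengths in m; the calibration is good to about 2 mm. A picture is of the moment at which its call begins. camera_model takes no time and is no camera call.
- close_job(): hands the job in, once; it reports no verdict.
Trained networks look in the newest picture that a camera, given by its name, has taken for a name from the list of things; names that differ only in an ending like _2 or _b are one class to them, and where a whole thing is asked for, a point or a joint stands for the part that bears it (a point fixed in the world has none). Each returns a list of dicts, best first, with "score" (0 to 1); they miss things now and then, are a little off and sometimes report something else, mostly with a low value. They report only what shows in the picture. A call takes as long as a camera call.
- recognise(camera, label): "at" ([column, row] in pixels, amid what is visible of it).
- trace(camera, label): "pixels" (420x560 bool, what is visible of it) and "at" ([column, row] in pixels, amid what is visible of it).
The state is a dict: "time": time; "q": joint angles; "joint_vel": joint speeds; "effort": joint torques, N m; "tool_pos": TCP position; "ee_rot": TCP orientation; "ft_force": force on the tool from outside, world axes, zero at the start; "ft_torque": the same for the moment, N m; "gripper_width": finger opening in m.
Only numpy, scipy, OpenCV 4.12 (cv2) and the standard library are available. Lean on these libraries where they do the work, as an engineer would, in place of code of your own. Each camera call takes 0.05 s, during which the arm holds its last target. There are 200 camera calls.

### The job

The stained slides in the pale blue staining tray have to be rinsed: lift the loose dark grey lid off by its knob and put it down gently, right way up, on the bench beside the tray. With the rack still lying in the tray, flip its wire prop leg over centre until it snaps open towards the back, then swing the rack up by its black grip bar until it is upright and the leg's foot stands on the rubber strip behind the tray, and finish holding the grip bar there, so that the rack cannot tip forward while I rinse. Keep your fingers off the slides and leave the other things on the bench alone.

Things in the scene. Friction and masses are not known exactly. Their poses are not given: they have to be found in the camera images.
- stain_tray: Pale blue open slide-staining tray, fixed to the bench for the whole job. Its origin lies on the bench top directly below the rack's hinge axis, on the tray's middle plane; x points to the rear (away from the robot at yaw 0), y to the left, z up. Basin: outer x from -208 to +19 mm, y +-89 mm, walls 4 mm thick, rim 45 mm above the bench, floor 6 mm. A low deck (top 8 mm) carries on behind it to x = +88 mm.
- tray_mid (a point): Middle of the basin in plan at rim height: x = -94.5 mm, y = 0, z = 45 mm in the tray's frame; the lid is centred over it at the start.
- lid: Loose dark grey lid, 239 x 190 mm in plan (long side along its x, parallel to the tray's x at the start), 71 mm from the lower edge of its lip to the top of the knob, about 0.22 kg. Origin at its centre at the level that rests on the tray's rim; an outer lip hangs 8 mm lower with 2 mm play round the rim, so the origin is 8 mm above the bench when the lid stands on it right way up. Its flat top is 29 mm above the origin. z up.
- knob (a point): Centre of the lid's round black knob (head 32 mm in diameter, 17 mm tall, on an 18 mm stem), on the lid's axis, 51 mm above the lid's origin and 22 mm above the lid's flat top.
- slide_rack (a joint): Angle of the steel slide rack about its hinge at the rear of the basin: 0 lying flat in the tray, 1.57 vertical, limit 2.0. It falls back to 0 by its own weight (about 0.6 kg with slides) unless it is past vertical. With the prop leg open the foot meets the rubber strip at about 1.63 and stops it there; with the leg folded nothing does.
- rack_hinge (a point): Middle of the rack's hinge axis, 40 mm above the bench; the axis is the tray's y axis. The rack swings up and over towards the tray's +x.
- grip_bar: Round bar across the free end of the rack, parallel to the tray's y, 165 mm from the hinge axis; black sleeve 12 mm in diameter and 84 mm long, open space round it (side rails at y = +-65 mm). Origin at its centre, 40 mm above the bench while the rack lies flat; it turns with the rack. The basin's front wall is 39 mm in front of it.
- slides: Four glass slides, 26 x 76 mm, side by side on the upper face of the rack between 12 and 88 mm from the hinge axis. Origin on the hinge axis; x runs from the grip bar towards the hinge, z out of the upper face. Not to be touched.
- prop_leg (a joint): Angle of the U-shaped wire prop leg against the rack: 0 folded, parallel to the rack and pointing to the grip bar, just above the rack; it swings up away from the rack's upper face and over towards the hinge to its stop at 2.53, open. A small tension spring at the left hub pushes it to 0 below 1.27 and to the stop above 1.27, with at most 0.1 N m; about 2 N at the foot flips it. Each way it snaps home by itself once past the centre.
- leg_pivot (a point): Middle of the leg's pivot axis (parallel to the hinge axis): 45 mm from the hinge axis along the rack, 10 mm above the plane of the rack's rails.
- leg_foot: Foot of the prop leg: the round cross bar at its free end, parallel to the tray's y, black sleeve 10 mm in diameter and 90 mm long, 83 mm from the pivot. Origin at its centre. Folded with the rack flat it lies 50 mm above the bench, 128 mm in front of the hinge and 37 mm behind the grip bar, with free room in front of, behind and below it.
- foot_rest: Black rubber strip, 130 mm wide, on the deck behind the basin, with a 9 mm ridge at its rear; top of the strip 9 mm above the bench. Fixed to the tray, same frame as the tray. The foot comes down on it 56 mm behind the hinge axis.
- dish_pink_mid (a point): Centre of a closed pink culture dish, 92 mm in diameter, 15 mm tall, lying on the bench behind the tray to the left; leave it alone.
- stain_bottle_mid (a point): Centre of a small dropper bottle, 32 mm in diameter, 81 mm tall, standing to the right of the tray; leave it alone.
- forceps_mid (a point): Centre of steel forceps, 133 mm long, 10 mm tall, lying on the bench in front of the tray to the right; leave them alone.
- tube_rack: Rack full of stoppered tubes, 159 x 188 mm, 232 mm tall, at the back left of the bench, fixed; origin at the centre of its underside. The bench in front of it (x 0.33 to 0.56, y 0.11 to 0.32) is free for the lid; the bench ends at y = 0.40.

How it is judged:
On the way, in this order (a step that is already met when the one before it is completed fails the run):
1. the lid stands right way up on the bench beside the tray, let go and at rest (height (world z) of lid below 0.016 m and angle between lid's own z axis and vertical below 0.1 rad and horizontal distance between lid and tray_mid above 0.17 m and contact force between the fingers and lid below 0.1 N and linear speed of lid below 0.03 m/s), for 0.2 s.
2. the prop leg has been flipped over centre to its open stop while the rack still lies in the tray (value of joint prop_leg above 2.35 rad and value of joint slide_rack below 0.3 rad), for 0.2 s.
At the end, for the whole second after the job is handed in: Rack upright and still (1.54 to 1.74 rad), prop leg open (over 2.35 rad), its foot pressing on the rubber strip (over 0.2 N), fingers holding the grip bar (over 2 N); lid level (0.1 rad) and still on the bench, its centre over 170 mm from the middle of the basin (all of step 1 and value of joint slide_rack between 1.54 and 1.74 rad and value of joint prop_leg above 2.35 rad and velocity of joint slide_rack between -0.1 and 0.1 rad/s and contact force between the fingers and grip_bar above 2 N and contact force between leg_foot and foot_rest above 0.2 N); the arm keeps its last pose, push and grip.
It fails at once if the lid is dropped or thrown (faster than 0.5 m/s while the fingers do not hold it) (linear speed of lid above 0.5 m/s and contact force between the fingers and lid below 0.1 N).
It fails at once if the fingers press on the slides (contact force between the fingers and slides above 2 N).
It fails at once if the dish, the bottle or the forceps are moved by more than 30 mm (distance of any of dish_pink_mid, stain_bottle_mid, forceps_mid from where it was at the start of the episode above 0.03 m).
It also fails if it takes over 72 s, if anything falls off the work surface, if the arm or the gripper's body presses on something with over 40 N, if the wrist force passes 120 N, or if a joint passes its speed limit or range.

## Working session

There is one attempt and no reset: what is moved stays moved. The work goes in short steps, Python scripts to look and compute and a shell command to move; the robot and the scene stay as the last step left them, time stands still between calls to the robot, and variables do not carry over. Pictures are saved under pics/ and viewed, about 8 in all and at most 12, crops included, and the job is handed in when it is done.

```bash
ls; mkdir -p pics
cat > h.py <<'E'
import numpy as np, cv2
from plant import *
from scipy.spatial.transform import Rotation as R
def cam(n):
    m=camera_model(n); Rm=cv2.Rodrigues(np.array(m["rvec"],float))[0]; return np.array(m["intrinsics"]),m["k1"],Rm,np.array(m["tvec"],float).ravel()
def cloud(n,d):
    K,k1,Rm,t=cam(n); h,w=d.shape; u,v=np.meshgrid(np.arange(w),np.arange(h))
    p=cv2.undistortPoints(np.stack([u,v],-1).reshape(-1,1,2).astype(float),K,np.array([k1,0,0,0,0.])).reshape(h,w,2)
    P=np.dstack([p[...,0]*d,p[...,1]*d,d]); return (P-t)@Rm
def save(n,name,crop=None,s=1):
    im,d=get_image(n); a=im if crop is None else im[crop[1]:crop[3],crop[0]:crop[2]]
    cv2.imwrite("pics/"+name,cv2.resize(a[...,::-1],None,fx=s,fy=s)); return im,d
def state():
    s=sense(); r=R.from_quat(np.array(s["ee_rot"])[[1,2,3,0]]); return s,np.array(s["tool_pos"]),r.as_matrix()
E
python3 - <<'E'
from h import *
np.set_printoptions(precision=4,suppress=True)
ims={}
for n in("scene","top"):
    im,d=get_image(n); ims[n]=im; P=cloud(n,d)
    print(n,-cam(n)[2].T@cam(n)[3])
    for l in("knob","lid","stain_tray","foot_rest","dish_pink_mid","stain_bottle_mid","forceps_mid"):
        r=trace(n,l)
        if r:
            m=r[0]["pixels"]&(d>0); q=P[m]; print(l,r[0]["score"],r[0]["at"],m.sum(),np.median(q,0),q.min(0),q.max(0))
    np.savez("/tmp/"+n,im=im,d=d)
cv2.imwrite("pics/a.png",cv2.resize(np.vstack([ims["scene"],ims["top"]])[...,::-1],None,fx=.71,fy=.71))
s,p,M=state();print(s["time"],p,M)
E
```

```text
pics
scene [-0.3784 -1.1073  0.6596]
knob 0.56 [318.3, 233.3] 1525 [ 0.5299 -0.2089  0.0669] [ 0.1514 -0.5727 -0.0035] [0.7642 0.0329 0.3468]
lid 0.74 [317.0, 231.4] 1618 [ 0.5193 -0.2106  0.0678] [ 0.1129 -0.5863 -0.0019] [0.7601 0.0161 0.3429]
stain_tray 0.86 [309.3, 251.8] 744 [ 0.4556 -0.2273  0.0143] [ 0.1467 -0.561  -0.0034] [ 0.7133 -0.1064  0.2502]
foot_rest 0.6 [323.8, 233.0] 1420 [ 0.5361 -0.2088  0.0671] [ 0.1195 -0.5757 -0.0021] [ 0.7531 -0.0563  0.324 ]
stain_bottle_mid 0.62 [389.6, 257.3] 279 [ 0.608  -0.4145  0.0342] [ 0.5971 -0.4264 -0.0053] [ 0.7432 -0.3136  0.0793]
forceps_mid 0.62 [275.6, 278.9] 47 [ 0.329  -0.2613  0.0038] [ 0.3197 -0.3122 -0.0037] [ 0.3357 -0.2365  0.0096]
top [ 0.2825 -0.08    1.2633]
knob 0.75 [311.5, 210.3] 5549 [ 0.5189 -0.1519  0.0741] [ 0.3961 -0.2726 -0.0044] [ 0.6721 -0.042   0.1125]
lid 0.84 [311.7, 212.1] 5542 [ 0.519  -0.1514  0.0741] [ 0.3961 -0.269  -0.0079] [ 0.6706 -0.0409  0.1125]
stain_tray 0.6 [300.3, 162.0] 959 [ 0.6803 -0.1234  0.0092] [ 0.6233 -0.2156 -0.0066] [ 0.7191 -0.0363  0.0769]
foot_rest 0.91 [301.9, 158.2] 455 [ 0.6787 -0.1284  0.0104] [ 0.6526 -0.1914 -0.0023] [ 0.703  -0.0634  0.0232]
dish_pink_mid 0.95 [223.5, 165.2] 737 [0.6605 0.1021 0.0142] [ 0.6168  0.0577 -0.0049] [0.7096 0.1514 0.0221]
stain_bottle_mid 0.62 [398.8, 180.4] 148 [ 0.6108 -0.4002  0.0485] [ 0.6002 -0.4331 -0.0017] [ 0.6298 -0.3889  0.0812]
forceps_mid 0.36 [311.1, 212.6] 5516 [ 0.5187 -0.1517  0.0741] [ 0.3961 -0.2625 -0.0038] [ 0.6721 -0.0423  0.1125]
0.8 [ 0.1257 -0.5097  0.2564] [[ 0.9709  0.2394 -0.    ]
 [ 0.2394 -0.9709 -0.0001]
 [-0.      0.0001 -1.    ]]
```

View pics/a.png

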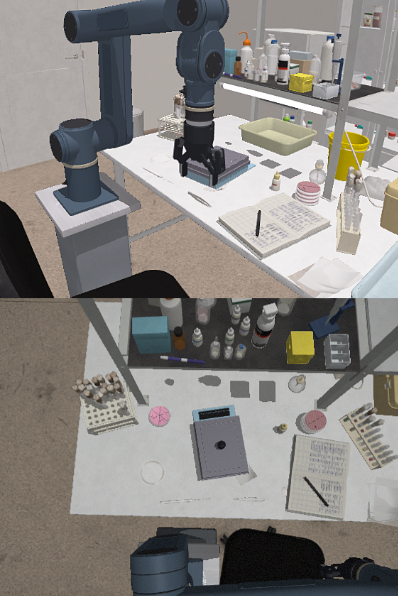

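The top view (lower half) shows the lid on the tray at about (220,445) with the knob in the middle. The rubber strip is behind it at (213,413). The free bench is to the left, around (150,470). The pink dish is at (159,415) and the bottle at (282,428).

Run:
```python
from h import *
np.set_printoptions(precision=4,suppress=True)
z=np.load("/tmp/top.npz"); P=cloud("top",z["d"])
def box(zl,zh,x0=.33,x1=.72,y0=-.32,y1=0.03):
    m=(P[...,2]>zl)&(P[...,2]<zh)&(P[...,0]>x0)&(P[...,0]<x1)&(P[...,1]>y0)&(P[...,1]<y1); return P[m]
t=box(.068,.082); r=cv2.minAreaRect(t[:,:2].astype(np.float32)*1000); print("lidtop",len(t),r,np.median(t[:,2]))
k=box(.09,.13); print("knob",len(k),k.mean(0),k.min(0),k.max(0),cv2.minEnclosingCircle(k[:,:2].astype(np.float32)))
# foot rest dark pixels
im=z["im"].astype(int); m=(im.max(2)<60)&(P[...,0]>.64)&(P[...,0]<.72)&(P[...,1]>-.22)&(P[...,1]<-.03)
q=P[m]; print("strip",len(q),cv2.minAreaRect(q[:,:2].astype(np.float32)*1000),np.median(q,0))
m=(P[...,2]>.003)&(P[...,2]<.2)&(P[...,0]>.28)&(P[...,0]<.6)&(P[...,1]>0.0)&(P[...,1]<.36); print("obst",P[m].min(0) if m.any() else 0,P[m].max(0) if m.any() else 0,m.sum())
m=(P[...,2]>.1)&(P[...,0]>.55)&(P[...,0]<.9)&(P[...,1]>-.35)&(P[...,1]<.1);print("high",m.sum(),P[m].min(0),P[m].max(0))
s,p,M=state();print(p)
```

```text
lidtop 4992 ((526.964111328125, -153.52206420898438), (227.17674255371094, 178.2423095703125), 9.851417541503906) 0.07424962303100249
knob 105 [ 0.5257 -0.1532  0.1063] [ 0.5114 -0.1683  0.0927] [ 0.5428 -0.138   0.1125] ((0.5274373292922974, -0.15340645611286163), 0.016171902418136597)
strip 831 ((685.3544311523438, -125.3535385131836), (69.27782440185547, 187.86065673828125), 0.0866859182715416) [ 0.7093 -0.126   0.3585]
obst [0.2801 0.     0.003 ] [0.6   0.36  0.112] 2590
high 19478 [ 0.7082 -0.35    0.3382] [0.9    0.1    0.5614]
[ 0.1257 -0.5097  0.2564]
```

```bash
cat >> h.py <<'E'
def to(target,ax=None):
    s,p,M=state(); print("t",s["time"],"p",p.round(4),"F",np.round(s["ft_force"],1),"w",round(s["gripper_width"],4)); print("units",(M.T@(np.array(target)-p)/.025).round(2)); return p,M
E
python3 - <<'E'
from h import *
to([.5274,-.1535,.20])
z=np.load("/tmp/top.npz"); P=cloud("top",z["d"])
for zl in(.01,.02,.05):
  m=(P[...,2]>zl)&(P[...,2]<.3)&(P[...,0]>.26)&(P[...,0]<.62)&(P[...,1]>.03)&(P[...,1]<.38); print(m.sum(), np.round(P[m][:,:2].min(0),3) if m.any() else 0,np.round(P[m][:,:2].max(0),3) if m.any() else 0)
E
```

```text
t 0.8 p [ 0.1257 -0.5097  0.2564] F [-0.7  0.3  0. ] w 0.0857
units [19.01 -9.99  2.25]
847 [0.306 0.031] [0.62  0.379]
788 [0.573 0.209] [0.62  0.379]
767 [0.573 0.209] [0.62  0.379]
```

```bash
r='0.95 -0.5 0.11 0 0 0'; python3 -m pendant '0.95 -0.5 0.11 0 0 0; 0.95 -0.5 0.11 0 0 0; 0.95 -0.5 0.11 0 0 0; 0.95 -0.5 0.11 0 0 0; 0.95 -0.5 0.11 0 0 0; 0.95 -0.5 0.11 0 0 0; 0.95 -0.5 0.11 0 0 0; 0.95 -0.5 0.11 0 0 0; 0.95 -0.5 0.11 0 0 0; 0.95 -0.5 0.11 0 0 0; 0.95 -0.5 0.11 0 0 0; 0.95 -0.5 0.11 0 0 0; 0.95 -0.5 0.11 0 0 0; 0.95 -0.5 0.11 0 0 0; 0.95 -0.5 0.11 0 0 0; 0.95 -0.5 0.11 0 0 0; 0.95 -0.5 0.11 0 0 0; 0.95 -0.5 0.11 0 0 0; 0.95 -0.5 0.11 0 0 0; 0.95 -0.5 0.11 0 0 0' 85
python3 -m pendant '0 0 0 0 0 -1; 0 0 0 0 0 -1; 0 0 0 0 0 -1; 0 0 0 0 0 -1; 0 0 0 0 0 -1; 0 0 0 0 0 -1; 0 0 0 0 0 -1; 0 0 0 0 0 -1; 0 0 0 0 0 -1; 0 0 0 0 0 -1; 0 0 0 0 0 -1; 0 0 0 0 0 -1; 0 0 0 0 0 -1; 0 0 0 0 0 -1; 0 0 0 0 0 -1; 0 0 0 0 0 -1; 0 0 0 0 0 -1; 0 0 0 0 0 -0.2; 0 0 0 0 0 0'
python3 -c "
from h import *
p,M=to([.5274,-.1535,.106]);print(M,sense()['q'])"
```

```text
time: 2.8
tool_pos: [0.5278, -0.1524, 0.2012]
ee_rot: [0.0, 0.993, 0.121, 0.0]
ft_force: [-0.2, -0.1, -0.1]
gripper_width: 0.0852
time: 4.7
tool_pos: [0.527, -0.1532, 0.2013]
ee_rot: [0.0, 0.644, 0.765, 0.0]
ft_force: [-0.8, -0.7, -1.4]
gripper_width: 0.0851
t 4.7 p [ 0.527  -0.1532  0.2013] F [-0.8 -0.7 -1.4] w 0.0851
units [-0.01  0.01  3.81]
[[-1.69913887e-01  9.85458913e-01  3.58471724e-05]
 [ 9.85458914e-01  1.69913886e-01  2.59010691e-05]
 [ 1.94335070e-05  3.97268669e-05 -9.99999999e-01]] [-4.05172617e-01  1.04171503e-01  4.94956718e-02  1.51609776e+00
  3.79341182e-05  9.94881426e-01]
```

```bash
python3 -m pendant '0 0 0.8 0 0 0; 0 0 0.8 0 0 0; 0 0 0.8 0 0 0; 0 0 0.8 0 0 0; 0 0 0.4 0 0 0; 0 0 0.2 0 0 0; 0 0 0 0 0 0; 0 0 0 0 0 0'
python3 -m pendant '0 0 0 0 0 0; 0 0 0 0 0 0; 0 0 0 0 0 0; 0 0 0 0 0 0; 0 0 0 0 0 0; 0 0 0 0 0 0; 0 0 0 0 0 0; 0 0 0 0 0 0' 0
python3 -m pendant '0 0 -0.2 0 0 0; 0 0 -0.4 0 0 0; 0 0 -0.6 0 0 0; 0 0 -0.6 0 0 0; 0 0 -0.6 0 0 0; 0 0 -0.6 0 0 0; 0 0 0 0 0 0; 0 0 0 0 0 0'
python3 - <<'E'
from h import *
to([.435,.205,.181])
save("top","b.png",(180,120,460,330),2)
E
```

```text
time: 5.5
tool_pos: [0.5277, -0.1535, 0.1074]
ee_rot: [0.001, 0.644, 0.765, 0.0]
ft_force: [0.6, 0.4, -0.3]
gripper_width: 0.0851
time: 6.3
tool_pos: [0.5273, -0.1535, 0.1071]
ee_rot: [0.001, 0.644, 0.765, 0.0]
ft_force: [-1.5, 0.5, 5.8]
gripper_width: 0.0286
time: 7.1
tool_pos: [0.5275, -0.1535, 0.1821]
ee_rot: [0.001, 0.644, 0.765, 0.0]
ft_force: [0.5, 0.4, -2.7]
gripper_width: 0.0285
t 7.1 p [ 0.5275 -0.1535  0.1821] F [ 0.5  0.4 -2.7] w 0.0285
units [14.76 -1.19  0.03]
```

View pics/b.png

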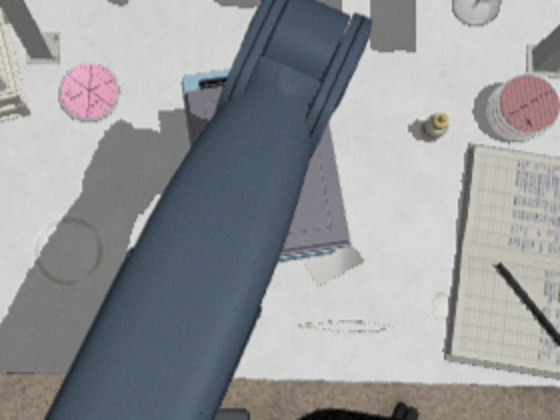

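The arm hides most of the lid. The lid shows raised in the grip around (320,200), and the force of −2.7 N agrees with its weight. Next I'll carry it left to the free bench and turn it to yaw 0.

```bash
python3 -m pendant '0.4 -0.05 0 0 0 0; 0.7 -0.05 0 0 0 0; 0.9 -0.1 0 0 0 0; 0.9 -0.1 0 0 0 0; 0.9 -0.1 0 0 0 0; 0.9 -0.1 0 0 0 0; 0.9 -0.1 0 0 0 0; 0.9 -0.1 0 0 0 0; 0.9 -0.1 0 0 0 0; 0.9 -0.1 0 0 0 0; 0.9 -0.1 0 0 0 0; 0.9 -0.1 0 0 0 0; 0.9 -0.1 0 0 0 0; 0.9 -0.1 0 0 0 0; 0.9 -0.1 0 0 0 0; 0.9 0 0 0 0 0; 0.7 0 0 0 0 0; 0.4 0 0 0 0 0; 0 0 0 0 0 0' 
python3 -m pendant '0 0 0.4 0 0 0.7; 0 0 0.6 0 0 0.7; 0 0 0.7 0 0 0.6; 0 0 0.7 0 0 0; 0 0 0.7 0 0 0; 0 0 0.5 0 0 0; 0 0 0.3 0 0 0; 0 0 0.2 0 0 0; 0 0 0 0 0 0; 0 0 0 0 0 0'
python3 -c "
from h import *
to([.435,.205,.0705])"
```

```text
time: 9.05
tool_pos: [0.4279, 0.2066, 0.1809]
ee_rot: [-0.0, 0.643, 0.766, -0.0]
ft_force: [-0.6, -0.7, -2.2]
gripper_width: 0.0286
time: 10.05
tool_pos: [0.4297, 0.2054, 0.0795]
ee_rot: [0.0, 0.708, 0.706, 0.001]
ft_force: [1.6, 0.0, -2.0]
gripper_width: 0.0285
t 10.05 p [0.4297 0.2054 0.0795] F [ 1.6  0.  -2. ] w 0.0285
units [-0.02  0.21  0.36]
```

```bash
python3 -m pendant '0 0 0.12 0 0 0; 0 0 0.12 0 0 0; 0 0 0.08 0 0 0; 0 0 0.05 0 0 0; 0 0 0 0 0 0; 0 0 0 0 0 0'
```

```text
time: 10.65
tool_pos: [0.4292, 0.2053, 0.0701]
ee_rot: [0.0, 0.708, 0.706, 0.0]
ft_force: [-2.3, -0.3, 2.8]
gripper_width: 0.0285
```

Force went from −2 to +2.8 N, so the lid is on the bench. Release.

```bash
python3 -m pendant '0 0 0 0 0 0; 0 0 0 0 0 0; 0 0 0 0 0 0; 0 0 0 0 0 0; 0 0 0 0 0 0; 0 0 0 0 0 0; 0 0 0 0 0 0; 0 0 0 0 0 0' 85
python3 -m pendant '0 0 -0.4 0 0 0; 0 0 -0.8 0 0 0; 0 0 -0.8 0 0 0; 0 0 -0.8 0 0 0; 0 0 -0.8 0 0 0; 0 0 -0.8 0 0 0; 0 -1 -0.8 0 0 0; 0 -1 0 0 0 0; 0 -1 0 0 0 0; 0 -1 0 0 0 0; 0 0 0 0 0 0'
python3 - <<'E'
from h import *
np.set_printoptions(precision=4,suppress=True)
im,d=save("top","c.png",(180,120,460,330),2); P=cloud("top",d); np.savez("/tmp/top2",im=im,d=d)
for l in("grip_bar","leg_foot","slides","foot_rest","stain_tray","lid"):
    for r in trace("top",l)[:1]:
        m=r["pixels"]&(d>0); q=P[m]; print(l,r["score"],r["at"],m.sum(),np.median(q,0),cv2.minAreaRect(q[:,:2].astype(np.float32)*1000))
to([.4,.2,.2])
E
```

```text
time: 11.45
tool_pos: [0.4292, 0.2053, 0.0696]
ee_rot: [-0.0, 0.708, 0.706, 0.0]
ft_force: [0.7, 0.5, 0.2]
gripper_width: 0.085
time: 12.55
tool_pos: [0.3271, 0.2056, 0.2006]
ee_rot: [-0.0, 0.707, 0.707, 0.0]
ft_force: [0.3, 0.4, 0.4]
gripper_width: 0.085
grip_bar 0.51 [315.0, 233.8] 161 [ 0.4572 -0.1647  0.0447] ((457.69891357421875, -166.32040405273438), (11.715827941894531, 122.58366394042969), 9.596633911132812)
slides 0.68 [304.6, 194.8] 1028 [ 0.5731 -0.1436  0.0445] ((574.641845703125, -144.90377807617188), (87.1063461303711, 124.03628540039062), 7.082595348358154)
foot_rest 0.7 [301.0, 162.0] 473 [ 0.6787 -0.1258  0.0103] ((677.645751953125, -125.54950714111328), (35.36841583251953, 128.3486328125), 7.9997239112854)
stain_tray 0.6 [307.1, 204.2] 6037 [ 0.5492 -0.1485  0.0112] ((561.16552734375, -146.860107421875), (296.7033996582031, 178.80780029296875), 9.73983097076416)
lid 0.92 [188.5, 238.1] 4708 [0.4391 0.1878 0.0373] ((429.916748046875, 202.76260375976562), (238.094482421875, 184.64276123046875), 0.15155115723609924)
t 12.9 p [0.3298 0.2055 0.1996] F [ 0.1 -0.6 -0.4] w 0.0851
units [-0.21  2.81 -0.02]
```

View pics/c.png

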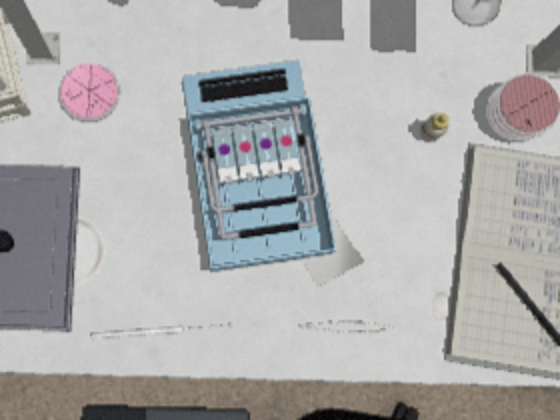

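The lid is flat on the bench at (0.430, 0.203). The rack is now uncovered: grip bar at crop pixel (270,230), leg foot at (265,204), slides at (255,150). Next I'll go above the foot with a 24 mm opening.

```bash
python3 -m pendant '-0.91 0.41 0 0 0 0; -0.91 0.41 0 0 0 0; -0.91 0.41 0 0 0 0; -0.91 0.41 0 0 0 0; -0.91 0.41 0 0 0 0; -0.91 0.41 0 0 0 0; -0.91 0.41 0 0 0 0; -0.91 0.41 0 0 0 0; -0.91 0.41 0 0 0 0; -0.91 0.41 0 0 0 0; -0.91 0.41 0 0 0 0; -0.91 0.41 0 0 0 0; -0.91 0.41 0 0 0 0; -0.91 0.41 0 0 0 0; -0.91 0.41 0 0 0 0; -0.91 0.41 0 0 0 0; 0 0 0.5 0 0 -1; 0 0 0.5 0 0 -0.96; 0 0 0.5 0 0 0; 0 0 0 0 0 0' 24
python3 -c "
from h import *
p,M=to([.4943,-.1588,.060]);print(M.round(3))"
```

```text
time: 14.9
tool_pos: [0.491, -0.1585, 0.1593]
ee_rot: [-0.002, 0.646, 0.763, -0.001]
ft_force: [-0.2, -0.6, -0.0]
gripper_width: 0.0239
t 14.9 p [ 0.491  -0.1585  0.1593] F [-0.2 -0.6 -0. ] w 0.0239
units [-0.04  0.14  3.97]
[[-0.166  0.986 -0.005]
 [ 0.986  0.166  0.002]
 [ 0.003 -0.004 -1.   ]]
```

```bash
python3 -m pendant '0 0.13 0.6 0 0 0; 0 0 0.8 0 0 0; 0 0 0.8 0 0 0; 0 0 0.6 0 0 0; 0 0 0.4 0 0 0; 0 0 0.4 0 0 0; 0 0 0.3 0 0 0; 0 0 0 0 0 0; 0 0 0 0 0 0'
python3 -c "
from h import *
p,M=to([.4943,-.1588,.060]);print(M.round(3))"
```

```text
time: 15.8
tool_pos: [0.4958, -0.1584, 0.0649]
ee_rot: [0.0, 0.645, 0.764, 0.0]
ft_force: [-0.2, -0.1, -0.2]
gripper_width: 0.0245
t 15.8 p [ 0.4958 -0.1584  0.0649] F [-0.2 -0.1 -0.2] w 0.0245
units [-0.   -0.06  0.2 ]
[[-0.168  0.986  0.001]
 [ 0.986  0.168 -0.   ]
 [-0.     0.001 -1.   ]]
```

```bash
python3 -m pendant '0 -0.04 0.2 0 0 0; 0 0 0 0 0 0; 0 0 0 0 0 0'; python3 -m pendant '0 0 0 0 0 0; 0 0 0 0 0 0; 0 0 0 0 0 0; 0 0 0 0 0 0; 0 0 0 0 0 0' 0
python3 -c "
from h import *
p,M=to([.4943,-.1588,.060])"
```

```text
time: 16.1
tool_pos: [0.4946, -0.1585, 0.0597]
ee_rot: [0.0, 0.645, 0.764, 0.0]
ft_force: [0.1, 0.2, 0.4]
gripper_width: 0.0243
time: 16.6
tool_pos: [0.4938, -0.1587, 0.0598]
ee_rot: [-0.0, 0.645, 0.764, -0.001]
ft_force: [-5.1, -0.8, 4.8]
gripper_width: 0.0075
t 16.6 p [ 0.4938 -0.1587  0.0598] F [-5.1 -0.8  4.8] w 0.0075
units [-0.01  0.02 -0.01]
```

The foot is gripped: 7.5 mm reading, with the same offset of about −3 mm as on the knob. Now the arc.

```bash
python3 -m pendant '0 0.05 -0.58 0 0 0; 0 0.15 -0.56 0 0 0; 0 0.25 -0.53 0 0 0; 0 0.33 -0.47 0 0 0; 0 0.41 -0.41 0 0 0; 0 0 0 0 0 0'
python3 -m pendant '0 0.47 -0.33 0 0 0; 0 0.52 -0.24 0 0 0; 0 0.56 -0.15 0 0 0; 0 0.58 -0.05 0 0 0; 0 0.58 0.05 0 0 0; 0 0 0 0 0 0; 0 0 0 0 0 0'
python3 - <<'E'
from h import *
to([.4943,-.1588,.060])
save("scene","d.png",(230,180,430,330),3)
E
```

```text
time: 17.2
tool_pos: [0.5233, -0.1535, 0.1276]
ee_rot: [-0.0, 0.645, 0.764, -0.001]
ft_force: [-10.7, -0.2, 12.3]
gripper_width: 0.0075
time: 17.9
tool_pos: [0.5948, -0.1411, 0.1458]
ee_rot: [0.004, 0.645, 0.765, 0.004]
ft_force: [0.7, 0.9, 5.4]
gripper_width: 0.0079
t 17.9 p [ 0.5948 -0.1411  0.1458] F [0.7 0.9 5.4] w 0.0079
units [-0.01 -4.12  3.39]
```

View pics/d.png

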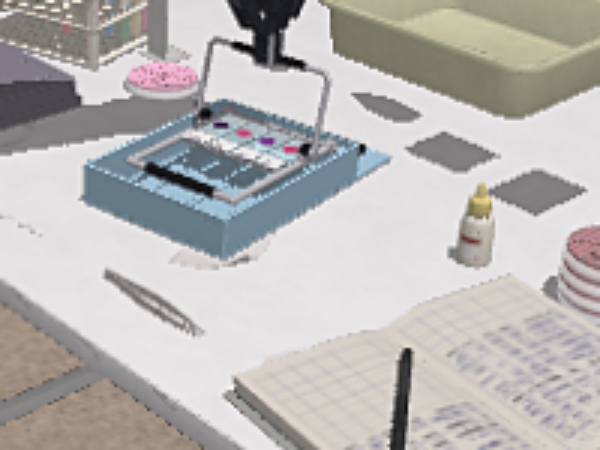

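The leg stands upright in the jaws, foot at about (270,55), and the rack still lies flat. Release it and let it snap over.

```bash
python3 -m pendant '0 0 0 0 0 0; 0 0 0 0 0 0; 0 0 0 0 0 0; 0 0 0 0 0 0; 0 0 -0.5 0 0 0; 0 0 -0.8 0 0 0; 0 0 -0.8 0 0 0; 0 -0.5 -0.5 0 0 0; 0 -1 0 0 0 0; 0 -1 0 0 0 0; 0 -1 0 0 0 0; 0 -1 0 0 0 0; 0 -1 0 0 0 0; 0 0 0 0 0 0' 60
python3 - <<'E'
from h import *
np.set_printoptions(precision=4,suppress=True)
to([.4578,-.1651,.12])
im,d=save("scene","e.png",(230,180,430,330),3)
im,d=get_image("top"); P=cloud("top",d)
for l in("grip_bar","leg_foot"):
    for r in trace("top",l)[:1]:
        m=r["pixels"]&(d>0); q=P[m]; print(l,r["score"],r["at"],m.sum(),np.median(q,0))
E
```

```text
time: 19.35
tool_pos: [0.4526, -0.1654, 0.2074]
ee_rot: [-0.0, 0.646, 0.763, -0.0]
ft_force: [0.0, 0.0, 0.0]
gripper_width: 0.0603
t 19.35 p [ 0.4526 -0.1654  0.2074] F [0. 0. 0.] w 0.0603
units [-0.02  0.21  3.49]
```

View pics/e.png

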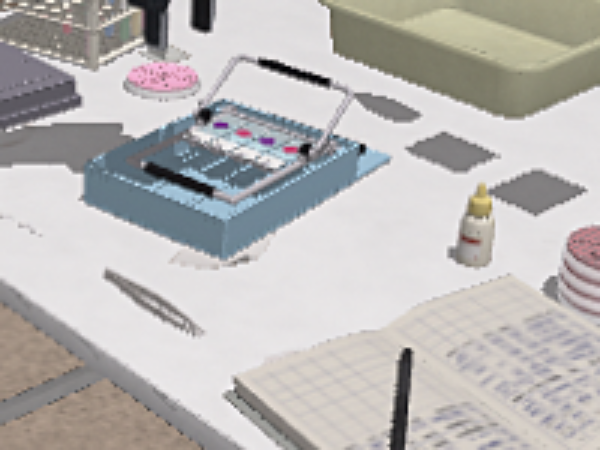

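The leg has snapped open, foot at (295,70) leaning backward, and the rack is still flat. Next I'll grip the bar and work out the swing rows.

```bash
python3 -m pendant '0 0.21 0.6 0 0 0; 0 0 0.8 0 0 0; 0 0 0.8 0 0 0; 0 0 0.8 0 0 0; 0 0 0.8 0 0 0; 0 0 0.8 0 0 0; 0 0 0.8 0 0 0; 0 0 0.6 0 0 0; 0 0 0.3 0 0 0; 0 0 0 0 0 0; 0 0 0 0 0 0' 36
python3 - <<'E'
from h import *
to([.4578,-.1651,.047])
def tcp(th,a): # tray x,z ; tool z dir=(sin a,-cos a)
    return np.array([-.165*np.cos(th)-.006*np.sin(a), .04+.165*np.sin(th)+.006*np.cos(a)])
n=22; th=np.linspace(0,1.63,n+1); al=np.radians(30)*np.linspace(0,1,n+1)
for i in range(n):
    d=tcp(th[i+1],al[i+1])-tcp(th[i],al[i]); a=al[i]
    y=np.array([np.cos(a),np.sin(a)]); z=np.array([np.sin(a),-np.cos(a)])
    print(f"0 {d@y/.025:.2f} {d@z/.025:.2f} {-np.degrees(al[i+1]-a)/5:.2f} 0 0;",end=" ")
E
```

```text
time: 20.65
tool_pos: [0.4609, -0.1644, 0.0494]
ee_rot: [0.0, 0.645, 0.764, 0.0]
ft_force: [0.6, -0.1, -0.7]
gripper_width: 0.036
t 20.65 p [ 0.4609 -0.1644  0.0494] F [ 0.6 -0.1 -0.7] w 0.036
units [-0.01 -0.13  0.1 ]
0 0.01 -0.49 -0.27 0 0; 0 0.06 -0.48 -0.27 0 0; 0 0.11 -0.48 -0.27 0 0; 0 0.15 -0.46 -0.27 0 0; 0 0.20 -0.44 -0.27 0 0; 0 0.24 -0.42 -0.27 0 0; 0 0.28 -0.40 -0.27 0 0; 0 0.32 -0.37 -0.27 0 0; 0 0.35 -0.33 -0.27 0 0; 0 0.38 -0.30 -0.27 0 0; 0 0.41 -0.26 -0.27 0 0; 0 0.43 -0.22 -0.27 0 0; 0 0.45 -0.17 -0.27 0 0; 0 0.47 -0.13 -0.27 0 0; 0 0.48 -0.08 -0.27 0 0; 0 0.48 -0.03 -0.27 0 0; 0 0.48 0.02 -0.27 0 0; 0 0.48 0.06 -0.27 0 0; 0 0.47 0.11 -0.27 0 0; 0 0.46 0.16 -0.27 0 0; 0 0.44 0.20 -0.27 0 0; 0 0.42 0.24 -0.27 0 0;
```

```bash
python3 -m pendant '0 -0.13 0.1 0 0 0; 0 0 0 0 0 0; 0 0 0 0 0 0'; python3 -m pendant '0 0 0 0 0 0; 0 0 0 0 0 0; 0 0 0 0 0 0; 0 0 0 0 0 0; 0 0 0 0 0 0; 0 0 0 0 0 0' 0
python3 -m pendant '0 0.01 -0.49 -0.27 0 0; 0 0.06 -0.48 -0.27 0 0; 0 0.11 -0.48 -0.27 0 0; 0 0.15 -0.46 -0.27 0 0; 0 0.20 -0.44 -0.27 0 0; 0 0.24 -0.42 -0.27 0 0; 0 0 0 0 0 0'
```

```text
time: 20.95
tool_pos: [0.4573, -0.1651, 0.0469]
ee_rot: [0.001, 0.645, 0.764, 0.0]
ft_force: [0.4, 0.3, 0.0]
gripper_width: 0.0365
time: 21.55
tool_pos: [0.4572, -0.165, 0.0467]
ee_rot: [0.0, 0.645, 0.764, -0.0]
ft_force: [-1.3, 0.4, 4.6]
gripper_width: 0.0101
time: 22.25
tool_pos: [0.4708, -0.1626, 0.119]
ee_rot: [0.045, 0.644, 0.762, 0.053]
ft_force: [-6.3, -2.9, -0.5]
gripper_width: 0.0099
```

```bash
python3 -m pendant '0 0.28 -0.40 -0.27 0 0; 0 0.32 -0.37 -0.27 0 0; 0 0.35 -0.33 -0.27 0 0; 0 0.38 -0.30 -0.27 0 0; 0 0.41 -0.26 -0.27 0 0; 0 0.43 -0.22 -0.27 0 0; 0 0.45 -0.17 -0.27 0 0; 0 0.47 -0.13 -0.27 0 0; 0 0 0 0 0 0'
python3 -m pendant '0 0.48 -0.08 -0.27 0 0; 0 0.48 -0.03 -0.27 0 0; 0 0.48 0.02 -0.27 0 0; 0 0.48 0.06 -0.27 0 0; 0 0 0 0 0 0'
python3 - <<'E'
from h import *
p,M=to([.62,-.137,.2]); g=p+.006*M[:,2]; c,s=np.cos(np.radians(9.8)),np.sin(np.radians(9.8))
d=g-[.6204,-.137,.04]; x=d[0]*c+d[1]*s; print("theta",np.arctan2(d[2],-x),"r",np.hypot(x,d[2]))
E
```

```text
time: 23.15
tool_pos: [0.5358, -0.1514, 0.1924]
ee_rot: [0.108, 0.636, 0.754, 0.127]
ft_force: [-7.7, 0.5, 10.2]
gripper_width: 0.0098
time: 23.65
tool_pos: [0.5807, -0.1436, 0.2078]
ee_rot: [0.137, 0.63, 0.747, 0.163]
ft_force: [-2.0, -0.3, 4.2]
gripper_width: 0.01
t 23.65 p [ 0.5807 -0.1436  0.2078] F [-2.  -0.3  4.2] w 0.01
units [-0.01  1.32  0.95]
theta 1.3423828455025673 r 0.16668976324147827
```

Tracking well. Finish the swing, then nudge onto the stop.

```bash
python3 -m pendant '0 0.47 0.11 -0.27 0 0; 0 0.46 0.16 -0.27 0 0; 0 0.44 0.20 -0.27 0 0; 0 0.42 0.24 -0.27 0 0; 0 0 0 0 0 0; 0 0 0 0 0 0; 0 0 0 0 0 0'
cat > th.py <<'E'
from h import *
p,M=to([.62,-.137,.2]); g=p+.006*M[:,2]; c,s=np.cos(np.radians(9.8)),np.sin(np.radians(9.8))
d=g-[.6204,-.137,.04]; x=d[0]*c+d[1]*s; print("theta",np.arctan2(d[2],-x),"r",np.hypot(x,d[2]))
E
python3 th.py; python3 -c "
from h import *
save('scene','f.png',(230,100,430,250),3)"
```

```text
time: 24.35
tool_pos: [0.6264, -0.1357, 0.2098]
ee_rot: [0.165, 0.624, 0.739, 0.196]
ft_force: [-5.0, 0.7, 3.4]
gripper_width: 0.0103
t 24.35 p [ 0.6264 -0.1357  0.2098] F [-5.   0.7  3.4] w 0.0103
units [-0.01 -0.42  0.21]
theta 1.6260344215216673 r 0.16479316757107382
```

View pics/f.png

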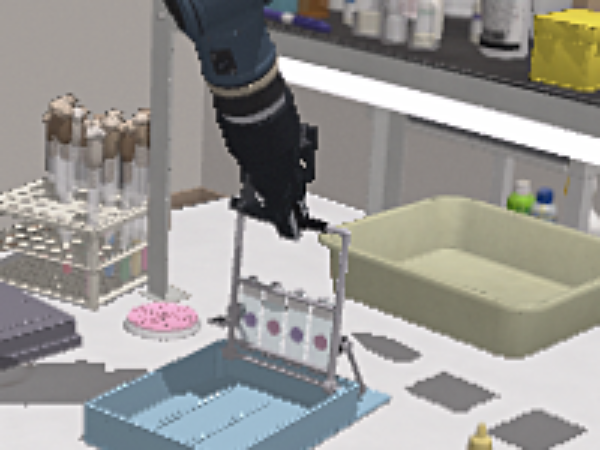

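The rack is upright at about (290,320), the bar is in the fingers and the leg reaches back to (375,395). Now I push forward in small steps until the force rises.

```bash
for i in 1; do python3 -m pendant '0 0.07 0.04 0 0 0; 0 0 0 0 0 0; 0 0 0 0 0 0'; python3 th.py; python3 -m pendant '0 0.07 0.04 0 0 0; 0 0 0 0 0 0; 0 0 0 0 0 0'; python3 th.py;  python3 -m pendant '0 0.07 0.04 0 0 0; 0 0 0 0 0 0; 0 0 0 0 0 0'; python3 th.py; done
```

```text
time: 24.7
tool_pos: [0.6275, -0.1355, 0.2097]
ee_rot: [0.164, 0.624, 0.739, 0.195]
ft_force: [-10.1, -0.5, 6.4]
gripper_width: 0.0099
t 24.7 p [ 0.6275 -0.1355  0.2097] F [-10.1  -0.5   6.4] w 0.0099
units [-0.01 -0.46  0.19]
theta 1.6326896751100854 r 0.16476978536554515
time: 25.0
tool_pos: [0.6286, -0.1353, 0.2097]
ee_rot: [0.164, 0.624, 0.738, 0.195]
ft_force: [-15.5, -0.2, 9.9]
gripper_width: 0.0097
t 25.0 p [ 0.6286 -0.1353  0.2097] F [-15.5  -0.2   9.9] w 0.0097
units [-0.01 -0.49  0.16]
theta 1.6393433069722196 r 0.16482614632665302
time: 25.3
tool_pos: [0.6296, -0.1351, 0.2096]
ee_rot: [0.163, 0.625, 0.738, 0.194]
ft_force: [-19.2, -0.1, 11.9]
gripper_width: 0.0095
t 25.3 p [ 0.6296 -0.1351  0.2096] F [-19.2  -0.1  11.9] w 0.0095
units [-0.01 -0.53  0.14]
theta 1.6454970440617234 r 0.16479662027787495
```

Force rises linearly against a firm stop (−5 to −19 N), so the foot is loaded. Last I check the lid, the bystanders and steadiness.

```bash
python3 -m pendant '0 0 0 0 0 0; 0 0 0 0 0 0; 0 0 0 0 0 0; 0 0 0 0 0 0; 0 0 0 0 0 0'; python3 th.py
python3 - <<'E'
from h import *
im,d=get_image("top");P=cloud("top",d)
for l in("lid","dish_pink_mid","stain_bottle_mid"):
    for r in trace("top",l)[:1]:
        q=P[r["pixels"]&(d>0)]; print(l,r["score"],np.median(q,0).round(4))
save("scene","g.png",(290,190,390,265),6)
E
```

```text
time: 25.8
tool_pos: [0.6296, -0.1351, 0.2096]
ee_rot: [0.163, 0.625, 0.738, 0.194]
ft_force: [-19.5, -1.5, 12.2]
gripper_width: 0.0098
t 25.8 p [ 0.6296 -0.1351  0.2096] F [-19.5  -1.5  12.2] w 0.0098
units [-0.01 -0.53  0.14]
theta 1.6454363551268298 r 0.16479703467014886
lid 0.88 [0.4228 0.199  0.0372]
dish_pink_mid 0.76 [0.6597 0.1009 0.0148]
stain_bottle_mid 0.44 [ 0.6106 -0.3986  0.047 ]
```

View pics/g.png

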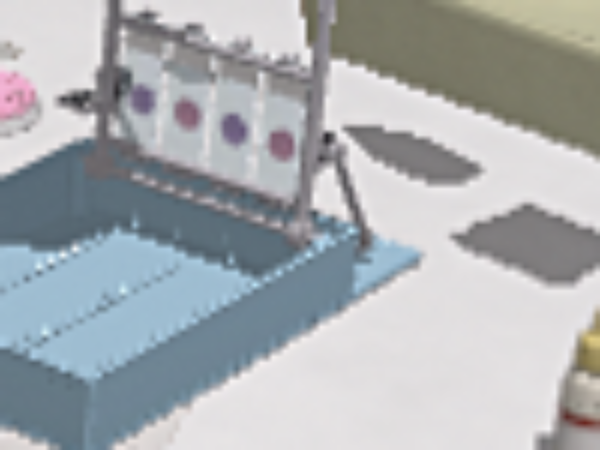

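The leg reaches down to the strip on the deck at about (365,245), the rack is upright, and the readings are steady. Handing in.

```bash
python3 -c "
from plant import *
print(close_job())"
```

```text
the job is handed in; nothing more can be done
None
```

The job is handed in with the rack upright, the prop leg open and its foot on the rubber strip, and the gripper still holding the grip bar. `close_job()` gives no verdict, so this rests on my own checks.

- **Lid:** I lifted it by the knob and set it down gently, right way up, at about (0.43, 0.20), and let go. In the last picture it was still level there, about 0.37 m from the middle of the basin.
- **Prop leg:** I gripped the foot and swung it past centre with the rack lying flat. It snapped open by itself, and the picture confirmed it.
- **Rack:** I swung it up by the grip bar and pushed it lightly against the stop. My last estimate of the angle, worked out from the tool position, was 1.645 rad (allowed 1.54 to 1.74). The tool and angle readings stayed the same over the last 0.5 s, with about 20 N of push against the stop.
- **Foot contact:** I inferred this from the push force rising steadily against a firm stop and from the leg reaching the deck in the picture. The foot and strip themselves were mostly hidden behind the basin.
- **Other things on the bench:** The dish and bottle measured where they were at the start, within about 2 mm. I didn't measure the forceps again at the end. They were in place in the picture after the leg was flipped, and the arm did not go near them afterwards.

The robot clock read about 26 s at the last check, out of the 72 s allowed. No check failed.

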